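# Hang the lift-off gate of the lug nut bay and shut it

## Robot

A 6-joint arm with a two-finger parallel gripper is mounted at the origin on the work surface. World frame = base frame: x ahead of the robot, y to its left, z up, the work surface at z = 0. Lengths are in m, angles in rad, forces in N, time in s.
With the tool pointing down it reaches from about 0.375 to 0.975 m from the base axis. Payload 3.8 kg.
Tool frame: the origin (TCP) lies on the centre line of the jaws, within the pads' length; the fingertips stand 25 mm ahead of it and the grasp point (between the pads) lies 6 mm ahead of it; y points along the fingers, z is the direction in which the jaws open and shut, and the axes are right-handed (so a half turn about y gives the same grasp; the last joint's range is limited). The gripper opens to 85 mm and grips with 20 to 120 N. Pads are 22 mm wide; open, the fingers measure 114 mm over their backs; the gripper's body (76 mm by 85 mm) begins 54 mm behind the grasp point. The pads swing forward as they close: fully open they stand 13 mm farther back than shut.
Start: joints at [1.104, 0.264, 1.604, -0, 1.274, -0.037], TCP at [0.281, 0.614, 0.256] pointing down, gripper open.
Joint ranges: [-2.63, 2.63], [-0.94, 2.18], [0.31, 2.57], [-1.31, 4.45], [0, 2.66], [-2.55, 2.55]. Speed limits (rad/s): [2.57, 2.57, 3.14, 3.14, 3.14, 3.14].

## Interface

Orientations are given as a rotation vector (axis times angle).
In Python, from workcell import bot gives the robot as it stands.
- The arm moves only by the shell command python3 -m jog 'ROWS' [FORCE]. ROWS is JSON, a list of rows, each a list of 5 numbers: the shift along the world's x, y, z in mm, then the turn about the world's z in degrees, then the finger opening in mm, from 0 to 85.4. A call has exactly 10 rows; each row is the pose to reach, as a shift and turn from the pose commanded when the call began; what a row does not reach only later rows make up. A row lasts 1/8 s, in which the tool goes at most 62.5 mm and 10.7 degrees, less where a joint would pass 70% of its speed; a pose out of reach is approached as far as the arm can. A call with a gripper value outside its range is refused whole. The fingers move at their own pace and stop on an object; FORCE is the grip in N (left out, the last holds). Time passes only in rows, so rows that repeat a pose let the fingers close, or fill a call up. It gives the time, the measured TCP pose, the force and the opening at its end, in the units of the state.
- bot.read_state(): the state, without advancing time (a new reading comes with each control period).
- bot.read_camera(name): name is "scene" or "side" or "wrist"; returns a dict with "pixels" (420x560x3 uint8, red, green, blue), "fx", "fy", "cx", "cy" (pixels), "dist" ([k1, k2, p1, p2, k3] as OpenCV has them; the pictures are not rectified), "R" (3x3) and "t" (3): a world point X has camera coordinates R X + t. Camera axes: x right, y down, z forward; pixel columns grow to the right and rows downward; lengths in m; the calibration is good to about 2 mm. A picture is of the moment at which its call begins. There is no depth.
- bot.finish_job(): hands the job in, once; it reports no verdict.
The state is a dict: "time": time; "q": joint angles; "joint_vel": joint speeds; "joint_torque": joint torques, N m; "tool_pos": TCP position; "tcp_rot": TCP orientation; "wrist_force": force on the tool from outside, world axes, zero at the start; "torque": the same for the moment, N m; "width": opening from 0.0 (shut) to 1.0 (fully open).
Only numpy, scipy, OpenCV 4.12 (cv2) and the standard library are available. Lean on these libraries where they do the work, as an engineer would, in place of code of your own. Each camera call takes 0.05 s, during which the arm holds its last target.

## Task

Take the yellow lift-off gate out of its wooden parking rack and hang it, standing clearly open towards the robot, on the hinge post of the lug nut bay: both knuckles together over the two upright pins, fully down on their shoulders. The pins stand a little off their marked place, so feel for them with a light touch and never force the gate; once it hangs open and fully down, swing it gently shut against the rubber bumper of the keeper post and let go, leaving the nut tray, socket rail, extension bar and cap cup undisturbed.

Things in the scene. Friction and masses are not known exactly. Their poses are not given: they have to be found in the camera images.
- gate: Yellow steel lift-off gate, 0.25-0.5 kg, upright in the rack at first. Origin on the common axis of its two knuckles, at the lower knuckle's underside; z up the axis; leaf along +x, thickness along y. Leaf: frame x 22 to 178, z -20 to 134, y -6 to 6 mm, three 8 mm bars inside. Centre of mass near x 90 mm.
- gate_grip (a point): Middle of the gate's top rail, at x 90, y 0, z 122 mm in the gate's frame, over the centre of mass. The rail is 24 mm high (z 110 to 134) and 12 mm thick: pinch it across its thickness from above.
- gate_upper (a point): On the knuckle axis at the upper knuckle's underside (z 80 mm in the gate's frame). Both knuckles: steel tubes, bore 12, outside 22, length 20 mm (z 0-20 and 80-100), joined to the leaf by 8 mm thick straps at the same heights; between the straps the gap from the axis to the leaf is 22 mm. The bores are greased: hung, the gate swings easily.
- gate_end (a point): The far end of the gate's top rail, mid thickness: at x 178, y 0, z 122 mm in the gate's frame.
- station: Fixed lug nut bay with hinge post and keeper post. Origin on the marked hinge axis at shelf level, z up. Hinge post: dark steel, 30 mm square, 140 high, centred at y +47 mm. Shut, the leaf lies along -y; it opens towards -x (along -x at 90 degrees open). Hung fully down, the gate's origin is at z 45 mm. Plywood walls 60 mm high behind, to x 224, y -206 to 62 mm.
- marked_axis (a point): Marked hinge axis at lower shoulder height (z 45 mm above the station's origin). The true pin axis is vertical but stands 3.5 mm from the marked one (eccentric bushes), in an unknown horizontal direction, new each time; it does not move. Pins: two, steel, upright, 10 mm diameter, 16 mm tall, 0.8 mm chamfer, feet on brass shoulder discs 18 mm wide at z 45 and 125 mm.
- upper_arm (a point): Marked axis at the upper shoulder (z 125 mm in the station's frame). Each shoulder is carried by an arm 18 mm wide from the post (+y side) to 9 mm past the axis; arm undersides at z 33 and 113 mm. So the lower knuckle must come in sideways from the open side, between the lower pin's top (z 61 mm) and the upper arm's underside (113 mm), before lowering.
- bumper (a point): Centre of the face of the rubber bumper on the keeper post, at x 6, y -179, z 95 mm in the station's frame, facing -x; 24 mm wide, z 70 to 120. The shut gate's end rests on it. The keeper post is 30 mm square, 130 mm high, behind it.
- rack: Fixed wooden parking rack, base 100 x 90 x 12 mm. Origin at shelf level under its middle. A 15 mm groove runs along its x between cheeks 90 mm long whose tops are 55 mm above the shelf. The gate stands in it on its bottom rail, axes as the rack's, gate origin at x -95, z 32 mm in the rack's frame. Lift it 60 mm to clear.
- tray: Stainless tray of acorn lug nuts, 120 x 150 x 35 mm, standing in the bay behind the gate; origin centre of underside.
- socket_rail: Orange plastic rail with six upright sockets, 200 x 32 x 40 mm along its x; origin centre of underside.
- extension_bar: Chrome extension bar lying along its x, 160 mm long, 19 mm thick; origin under its middle.
- cap_cup: Blue hard silicone cup for valve caps, 64 mm rim diameter, 55 mm high; origin centre of underside.
Mind the look-alikes: they are no part of the job. Of the things shaped like the gate, the yellow one is meant.

How it is judged:
On the way, in this order (a step that is already met when the one before it is completed fails the run):
1. the gate hangs fully down on both pins, standing open by at least about 17 degrees (its end 50 mm or more on the robot's side of shut) (z of gate in the frame of station between 0.042 and 0.0485 m and horizontal distance between gate and station below 0.008 m and angle between gate's own z axis and vertical below 0.07 rad and x of gate_end in the frame of station below -0.05 m), for 0.2 s.
2. the gate, still fully down, is shut against the bumper (z of gate in the frame of station between 0.042 and 0.0485 m and horizontal distance between gate and station below 0.008 m and angle between gate's own z axis and vertical below 0.07 rad and x of gate_end in the frame of station between -0.01 and 0.012 m and y of gate_end in the frame of station below -0.15 m), for 0.2 s.
At the end, for the whole second after the job is handed in: The gate hangs on both pins, upright within 4 degrees, its origin 42 to 48.5 mm above the station's and within 8 mm of the marked axis; it is shut, its end within 10 mm of the bumper line, at rest and released (all of step 2 and linear speed of gate below 0.02 m/s and angular speed of gate below 0.1 rad/s); the robot touches nothing.
It fails at once if the lug nut tray is shifted more than 20 mm (distance of tray from where it was at the start of the episode above 0.02 m).
It fails at once if the socket rail is shifted more than 20 mm (distance of socket_rail from where it was at the start of the episode above 0.02 m).
It fails at once if the extension bar is shifted more than 20 mm (distance of extension_bar from where it was at the start of the episode above 0.02 m).
It fails at once if the valve cap cup is shifted more than 20 mm (distance of cap_cup from where it was at the start of the episode above 0.02 m).
It fails at once if the gate is pressed against the hinge post, pins or keeper with more than 60 N in all (its hanging weight alone makes about 13 N) (contact force between gate and station above 60 N).
It also fails if it takes over 67 s, if anything falls off the work surface, if the arm or the gripper's body presses on something with over 40 N, if the wrist force passes 120 N, or if a joint passes its speed limit or range.

## Working session

There is one attempt and no reset: what is moved stays moved. The work goes in short steps, Python scripts to look and compute and a shell command to move; the robot and the scene stay as the last step left them, time stands still between calls to the robot, and variables do not carry over. Pictures are saved under pics/ and viewed, and the job is handed in when it is done.

```bash
ls; mkdir -p pics
cat > h.py <<'E'
import numpy as np, cv2
from workcell import bot
def save(name,fn):
    c=bot.read_camera(name); cv2.imwrite('pics/'+fn+'.png',c['pixels'][:,:,::-1])
    d={k:v for k,v in c.items()}
    np.save('pics/'+fn+'.npy',d,allow_pickle=True); return c
def load(fn): return np.load('pics/'+fn+'.npy',allow_pickle=True).item()
def K(c): return np.array([[c['fx'],0,c['cx']],[0,c['fy'],c['cy']],[0,0,1.]])
def proj(c,X):
    X=np.atleast_2d(np.array(X,float)); R=np.array(c['R']); t=np.array(c['t'])
    p,_=cv2.projectPoints(X,cv2.Rodrigues(R)[0],t,K(c),np.array(c['dist'],float)); return p.reshape(-1,2)
def ray(c,uv):
    R=np.array(c['R']); t=np.array(c['t'])
    p=cv2.undistortPoints(np.array([[uv]],float),K(c),np.array(c['dist'],float)).reshape(2)
    d=R.T@np.array([p[0],p[1],1]); return -R.T@t, d/np.linalg.norm(d)
def atz(c,uv,z):
    o,d=ray(c,uv); return o+d*(z-o[2])/d[2]
def tri(obs):
    A=np.zeros((3,3));b=np.zeros(3)
    for c,uv in obs:
        o,d=ray(c,uv);P=np.eye(3)-np.outer(d,d);A+=P;b+=P@o
    X=np.linalg.solve(A,b); return X,[np.linalg.norm((np.eye(3)-np.outer(ray(c,uv)[1],ray(c,uv)[1]))@(X-ray(c,uv)[0]))*1000 for c,uv in obs]
def crop(fn,x0,y0,x1,y1,s,out):
    im=cv2.imread('pics/'+fn+'.png')[y0:y1,x0:x1]
    im=cv2.resize(im,None,fx=s,fy=s,interpolation=cv2.INTER_CUBIC); cv2.imwrite('pics/'+out+'.png',im)
E
python3 - <<'E'
from h import *
for n in ['scene','side','wrist']:
    c=save(n,n+'0'); R=np.array(c['R']); print(n,-R.T@np.array(c['t']),R[2],c['fx'],c['dist'])
print(bot.read_state())
E
```

```text
pics
scene [1.01113828 0.59892633 0.65599463] [-0.4968558  -0.68522038 -0.53254798] 414.57806661029343 [0.04415672 0.         0.         0.         0.        ]
side [ 0.22796732 -1.04238548  0.84715724] [ 0.23265831  0.78555487 -0.57338787] 488.00606705108186 [-0.17739996  0.          0.          0.          0.        ]
wrist [0.21881494 0.64143452 0.37295293] [ 0.2448725  -0.11379012 -0.96285475] 305.7072494188386 [-0.00945394  0.          0.          0.          0.        ]
{'time': 0.15, 'q': array([ 1.10413131e+00,  2.64592145e-01,  1.60510741e+00,  1.83808845e-05,
        1.27370130e+00, -3.69206803e-02]), 'joint_vel': array([ 0.00158539, -0.00258159, -0.00317249, -0.00044531, -0.00079407,
        0.00164566]), 'joint_torque': array([ 4.79769660e-04, -5.15905595e+01, -3.67958915e+01,  3.96571932e-05,
        8.03374423e-03,  7.60051392e-06]), 'tool_pos': array([0.28099474, 0.61313248, 0.25521443]), 'tcp_rot': array([-1.54614247,  0.33750471, -0.33676551]), 'wrist_force': array([0.07100248, 0.63794195, 0.20481344]), 'torque': array([-0.01866133, -0.00144027,  0.04377373]), 'width': 1.002813388487009}
```

View pics/scene0.png

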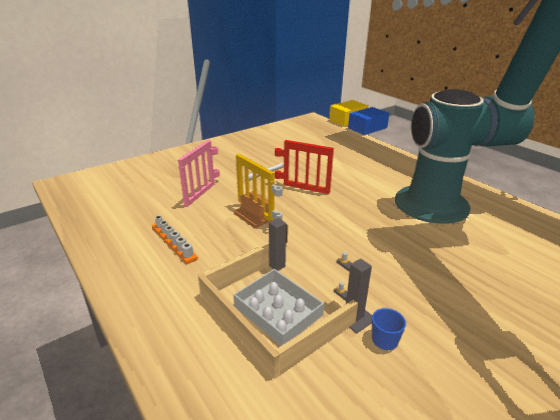

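View pics/side0.png

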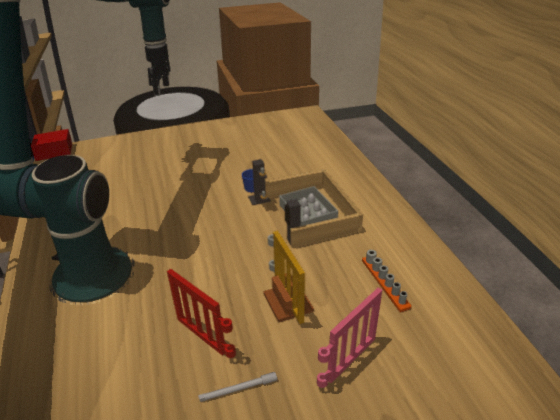

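View pics/wrist0.png

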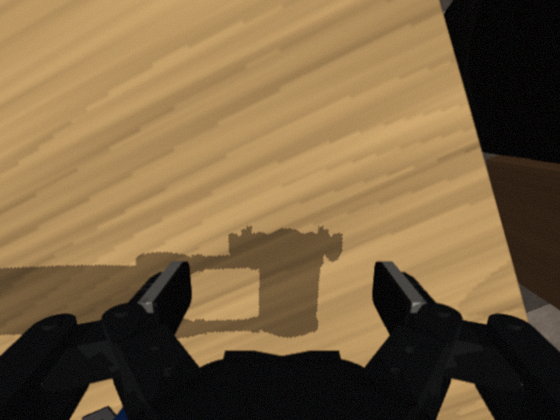

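Scene view: yellow gate at about (255,185) with knuckles on the right at (278,190) and (277,215); the bay is at (290,290), hinge post at (358,290), keeper post at (278,245). I'll enlarge for measurements.

Run:
```python
from h import *
crop('scene0',225,145,305,240,6,'s_gate'); crop('side0',250,220,330,330,5,'d_gate')
crop('scene0',320,235,410,365,4.5,'s_post'); crop('scene0',190,205,330,365,4,'s_bay'); crop('side0',235,140,370,245,5,'d_bay')
```

```text
(no output)
```

View pics/s_gate.png

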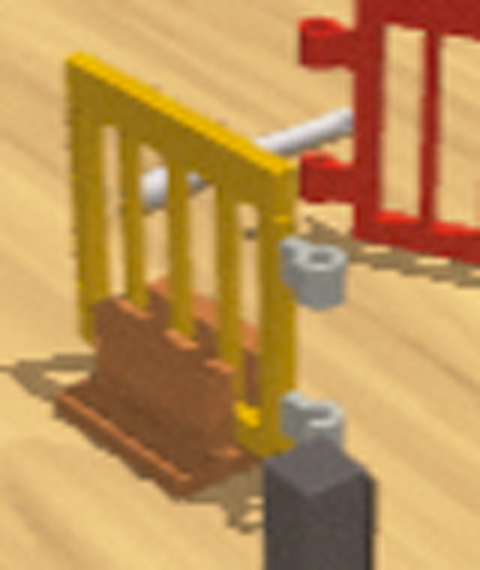

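View pics/d_gate.png

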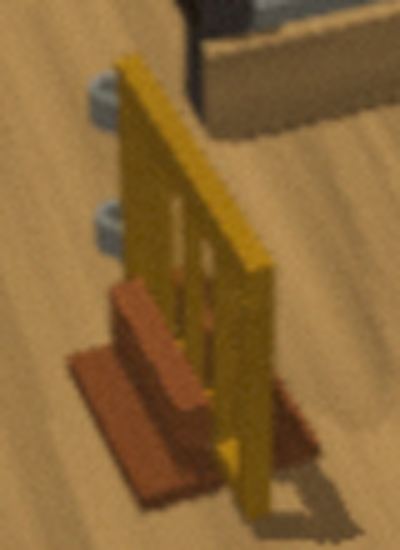

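View pics/s_post.png

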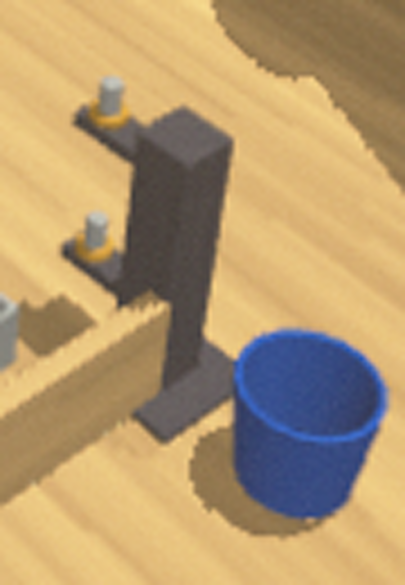

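View pics/s_bay.png

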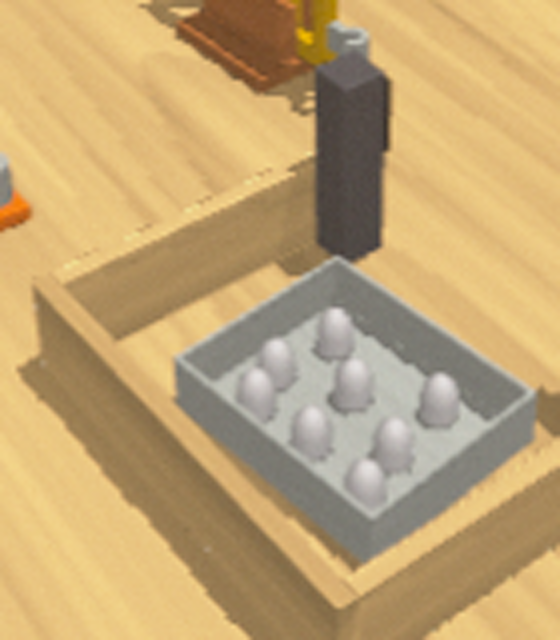

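View pics/d_bay.png

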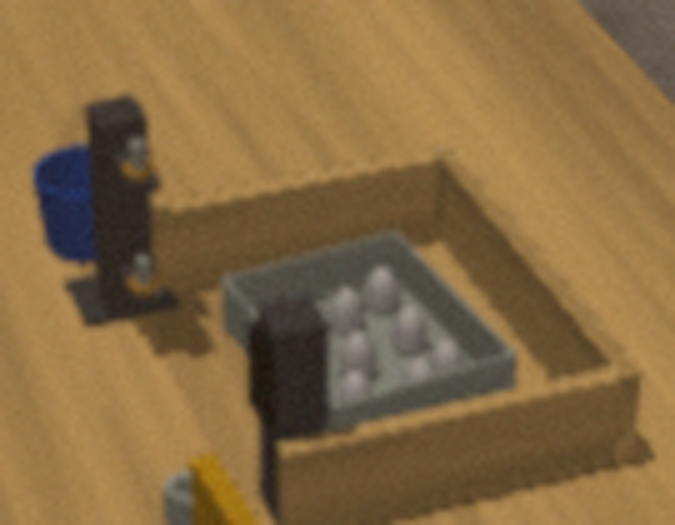

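```bash
cat > fit.py <<'E'
from h import *
from scipy.optimize import least_squares
S=load('scene0'); D=load('side0')
def T(p,X,z):
    c,s=np.cos(p[2]),np.sin(p[2]); X=np.array(X,float)/1000
    return np.c_[p[0]+c*X[:,0]-s*X[:,1],p[1]+s*X[:,0]+c*X[:,1],X[:,2]+z]
sg=lambda L:[(x,(225+u/6,145+v/6)) for x,u,v in L]
g_s=[((178,6,134),68,58),((178,-6,134),82,52),((22,6,134),276,178),((22,-6,134),296,165),((0,0,100),322,258)]
g_d=[((178,-6,134),247,270),((178,6,134),273,263),((22,-6,134),118,62),((22,6,134),135,53)]
def run(name,groups,z,p0):
    def f(p):
        r=[]
        for c,L in groups:
            r.append((proj(c,T(p,[l[0] for l in L],z if z is not None else p[3]))-np.array([l[1] for l in L])).ravel())
        return np.concatenate(r)
    o=least_squares(f,p0,loss='soft_l1'); print(name,o.x,np.degrees(o.x[2])); print(np.round(f(o.x).reshape(-1,2),1).tolist()); return o.x
gs=[(x,(225+u/6,145+v/6)) for x,u,v in g_s]; gd=[(x,(250+u/5,220+v/5)) for x,u,v in g_d]
run('gate',[(S,gs),(D,gd)],0.032,[.5,0,-1.5])
run('gate z',[(S,gs),(D,gd)],None,[.5,0,-1.5,.03])
p_s=[((15,32,140),140,142),((-15,32,140),185,108),((-15,62,140),233,142),((15,62,140),190,165)]
ss=[(x,(320+u/4.5,235+v/4.5)) for x,u,v in p_s]
w_s=[((224,62,60),345,605),((224,-206,60),35,285)]
ss+=[(x,(190+u/4,205+v/4)) for x,u,v in w_s]
w_d=[((224,62,60),443,155),((224,-206,60),638,374)]
dd=[(x,(235+u/5,140+v/5)) for x,u,v in w_d]
st=run('station',[(S,ss),(D,dd)],0.,[.5,.3,0])
run('station zfree',[(S,ss),(D,dd)],None,[.5,.3,0,0])
for z,n in ((141,'upper pin top'),(61,'lower pin top')):
    print(n,proj(S,T(st,[(0,0,z)],0)),proj(D,T(st,[(0,0,z)],0)))
print('obs scene up',320+112/4.5,235+80/4.5,'low',320+97/4.5,235+214/4.5,' side up',235+136/5,140+140/5,'low',235+141/5,140+256/5)
# tray, wall etc.
E
python3 fit.py
```

```text
gate [ 0.45802661 -0.15894087 -1.49660474] -85.7491349283455
[[-0.4, -1.5], [0.7, -1.7], [0.1, -1.8], [0.4, -1.0], [-0.3, -1.1], [0.1, -0.3], [0.3, -0.4], [-0.4, -1.3], [1.1, -0.8]]
gate z [ 0.45814298 -0.15760321 -1.49302965  0.02861033] -85.54429762368709
[[-0.3, -0.2], [0.8, -0.3], [0.4, -0.4], [0.6, 0.4], [-0.1, 0.3], [0.2, 0.4], [0.4, 0.3], [-0.4, -0.5], [1.0, 0.0]]
station [0.51645081 0.14699263 0.04090294] 2.343565822175376
[[-0.0, -2.8], [0.6, -1.3], [1.7, -0.9], [0.7, 0.3], [-1.3, 1.1], [-0.4, -1.6], [1.4, -2.8], [0.6, -1.2]]
station zfree [ 0.51274378  0.14241255  0.05038114 -0.00681996] 2.8866267346396595
[[-0.5, -2.1], [-0.1, -0.5], [1.0, -0.4], [0.1, 0.9], [-0.0, 1.5], [0.2, -0.1], [0.4, -0.3], [0.2, 1.3]]
upper pin top [[344.5118143  252.21545844]] [[263.01724638 167.98578629]]
lower pin top [[341.09199639 282.3765827 ]] [[264.12074605 191.27459418]]
obs scene up 344.8888888888889 252.77777777777777 low 341.55555555555554 282.55555555555554  side up 262.2 168.0 low 263.2 191.2
```

Run:
```python
from h import *
s=bot.read_state(); R=cv2.Rodrigues(s['tcp_rot'])[0]; print(np.round(R,3))
c=load('wrist0'); Rc=np.array(c['R']); C=-Rc.T@np.array(c['t'])
print('cam in tool',R.T@(C-s['tool_pos']),'fwd in tool',R.T@Rc[2],'right',R.T@Rc[0])
for n,v in (('x',R[:,0]),('z',R[:,2])): print(n,np.degrees(np.arctan2(v[1],v[0])))
```

```text
[[ 0.909 -0.001  0.417]
 [-0.417 -0.002  0.909]
 [-0.    -1.    -0.002]]
cam in tool [-0.06832757 -0.11773222 -0.00039092] fwd in tool [2.70097311e-01 9.62832976e-01 3.20500490e-04] right [-8.07741851e-04 -1.06281655e-04  9.99999668e-01]
x -24.622850467122497
z 65.37715825734045
```

```bash
python3 -m jog '[[26,-52,10,-7,85],[52,-104,20,-14,85],[78,-156,20,-21,85],[104,-208,20,-28,85],[130,-260,20,-35,85],[156,-312,20,-42,85],[182,-364,20,-49,85],[208,-416,20,-56,85],[230,-460,20,-61,85],[230,-460,20,-61,85]]' 40
python3 - <<'E'
from h import *
save('wrist','w1')
s=bot.read_state(); print(s['tool_pos'],s['time'],s['width'])
E
```

```text
time: 1.4
tool_pos: [0.5123, 0.1507, 0.276]
tcp_rot: [-1.243, 1.156, -1.157]
wrist_force: [0.0, 0.2, 0.7]
width: 0.993
[0.51149655 0.15226621 0.27593273] 1.45 0.999568707739926
```

View pics/w1.png

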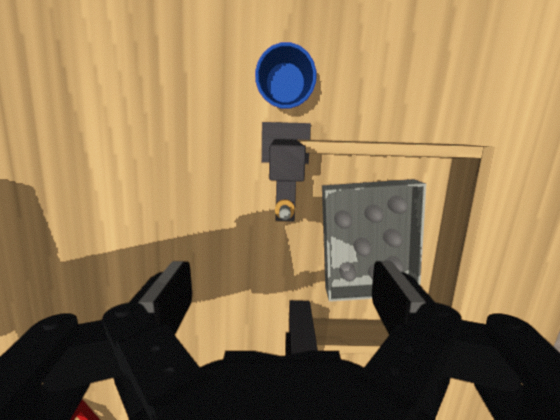

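Run:
```python
from h import *
crop('w1',250,110,330,240,6,'w1c')
```

```text
(no output)
```

View pics/w1c.png

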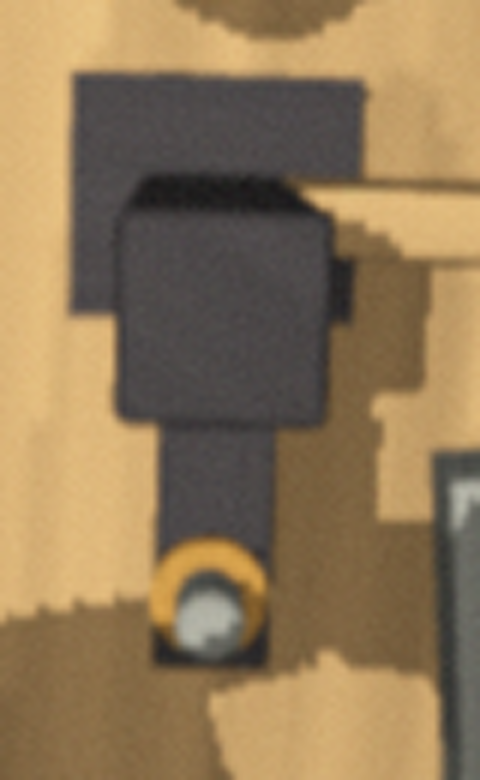

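Run:
```python
from h import *
c=load('w1'); px=lambda u,v:(250+(u+.5)/6-.5,110+(v+.5)/6-.5)
pc=np.array([atz(c,px(*p),.140)[:2] for p in ((119,213),(330,212),(327,424),(118,421))])*1000
print(pc, pc.mean(0)); print([np.linalg.norm(pc[i]-pc[(i+1)%4]) for i in range(4)])
e=pc[1]-pc[0]+pc[2]-pc[3]; a=np.arctan2(e[1],e[0]); print('yaw',np.degrees(a))
ae=np.array([atz(c,px(*p),.125)[:2] for p in ((153,666),(268,667))])*1000; print('arm end',ae,np.linalg.norm(ae[1]-ae[0]))
ar=np.array([atz(c,px(*p),.125)[:2] for p in ((161,430),(275,430))])*1000; print('arm root',ar)
disc=atz(c,px(210,597),.125)[:2]*1000; pin=atz(c,px(209,615),.141)[:2]*1000
ex=np.array([np.cos(a),np.sin(a)]);ey=np.array([-ex[1],ex[0]])
m=pc.mean(0)-47*ey; m2=ae.mean(0)+9*ey
for n,v in(('marked from post',m),('marked from arm',m2),('disc',disc),('pin',pin)): print(n,v,'local rel m',(v-m)@ex,(v-m)@ey)
```

```text
[[498.45815538 204.04054736]
 [526.92721404 206.23120377]
 [529.17509866 177.38542926]
 [500.06347895 175.7071668 ]] [513.65598676 190.8410868 ]
[np.float64(28.55321833031507), np.float64(28.933228172403947), np.float64(29.159954858249215), np.float64(28.37882164042182)]
yaw 3.8439983139655816
arm end [[507.3125802  135.78755961]
 [524.9056206  136.89454494]] 17.62783274442205
arm root [[506.07030902 172.29354198]
 [522.88734866 173.50725006]]
marked from post [516.80687183 143.94682358] local rel m 0.0 0.0
marked from arm [515.50573943 145.3208048 ] local rel m -1.20609336947369 1.458118212627881
disc [515.20803312 147.3277544 ] local rel m -1.3685838025786665 3.4805110012832587
pin [514.78442288 148.90005282] local rel m -1.6858339899992805 5.0776710669036
```

```bash
python3 -m jog '[[-6,-55,0,0,85],[-12,-110,0,0,85],[-18,-165,0,0,85],[-24,-220,0,0,85],[-30,-275,0,0,85],[-37,-330,0,0,85],[-46,-380,-10,0,85],[-46,-402,-20,0,85],[-46,-402,-20,0,85],[-46,-402,-20,0,85]]'
python3 - <<'E'
from h import *
c=save('wrist','w2')
s=bot.read_state(); print(s['tool_pos'],s['time'],s['width'])
R=cv2.Rodrigues(s['tcp_rot'])[0]; print(np.degrees(np.arctan2(R[1,0],R[0,0])))
E
```

```text
time: 2.7
tool_pos: [0.4657, -0.2468, 0.2561]
tcp_rot: [-1.244, 1.152, -1.151]
wrist_force: [0.1, -0.4, 0.3]
width: 0.998
[ 0.46583845 -0.24678879  0.25637882] 2.75 0.9949828721644512
-85.51231887223571
```

View pics/w2.png

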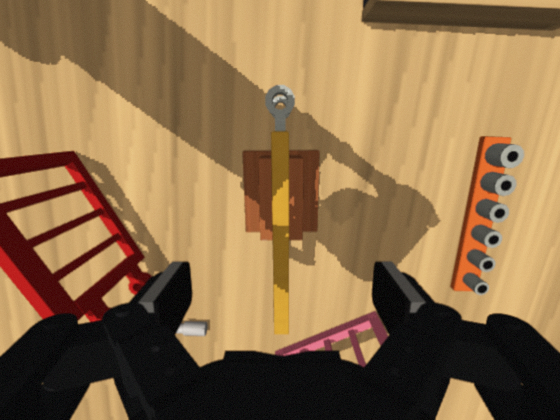

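Run:
```python
from h import *
c=load('w2'); z=.032
a=atz(c,(280,131.5),z+.134);b=atz(c,(281.7,333.5),z+.134);k=atz(c,(281,100),z+.1)
print(a,b,k,np.linalg.norm(a-b)); d=a-b;print(np.degrees(np.arctan2(-d[1],-d[0])))
print('grip from a,b', b+(a-b)*(178-90)/156, 'tcp', bot.read_state()['tool_pos'])
```

```text
[ 0.45944874 -0.18142157  0.166     ] [ 0.47277441 -0.33590286  0.166     ] [ 0.45831739 -0.15905527  0.132     ] 0.15505497353778291
-85.06982855198002
grip from a,b [ 0.46525736 -0.24875957  0.166     ] tcp [ 0.46583845 -0.24678879  0.25637882]
```

```bash
python3 -m jog '[[-1,-2,-30,0,85],[-1,-2,-60,0,85],[-1,-2,-80,0,85],[-1,-2,-94,0,85],[-1,-2,-94,0,60],[-1,-2,-94,0,30],[-1,-2,-94,0,5],[-1,-2,-94,0,5],[-1,-2,-94,0,5],[-1,-2,-94,0,5]]' 60
python3 - <<'E'
from h import *
c=save('wrist','w3');save('side','d3')
s=bot.read_state(); print(s['tool_pos'],s['time'],s['width']*85.4,s['wrist_force'],s['torque'])
crop('d3',240,180,340,330,4,'d3c')
E
```

```text
time: 4.0
tool_pos: [0.4649, -0.2509, 0.1632]
tcp_rot: [-1.244, 1.151, -1.154]
wrist_force: [-0.2, -0.0, 4.7]
width: 0.128
[ 0.46493479 -0.25094855  0.16325595] 4.1 10.57706242142086 [0.24393706 0.44843447 4.86852493] [-0.11716885 -0.03880718  0.02729523]
```

View pics/w3.png

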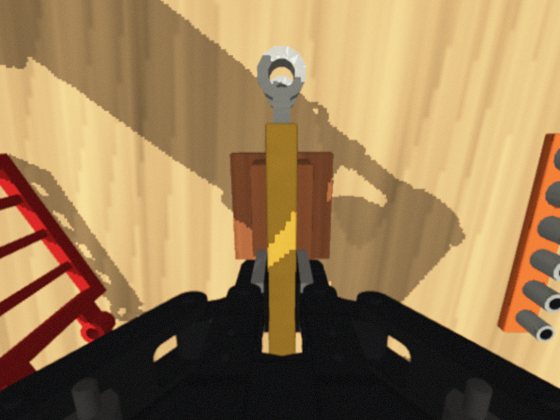

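View pics/d3c.png

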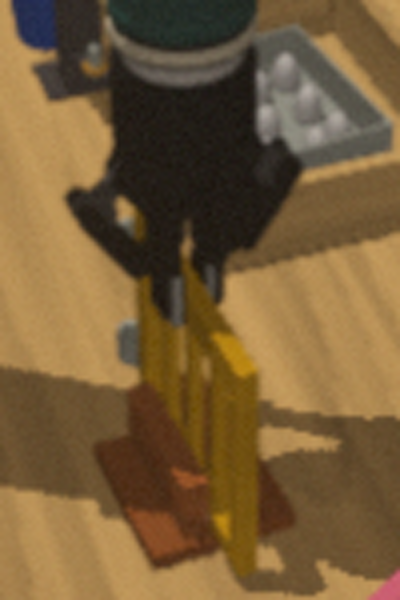

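```bash
python3 -m jog '[[0,0,15,0,5],[0,0,40,0,5],[0,0,70,0,5],[0,0,100,0,5],[0,15,125,0,5],[-2,50,125,-6,5],[-8,95,125,-13,5],[-15,140,125,-20,5],[-22,180,125,-28,5],[-30,220,125,-36,5]]'
python3 -m jog '[[-8,40,0,-8,5],[-18,70,0,-15,5],[-26,90,0,-21,5],[-26,96,-20,-21,5],[-26,96,-45,-21,5],[-26,96,-65,-21,5],[-26,96,-80,-21,5],[-26,96,-80,-21,5],[-26,96,-80,-21,5],[-26,96,-80,-21,5]]'
python3 - <<'E'
from h import *
c=save('wrist','w4');save('scene','s4')
s=bot.read_state(); print(s['tool_pos'],s['time'],s['width']*85.4,s['wrist_force'],s['torque'])
R=cv2.Rodrigues(s['tcp_rot'])[0]; print(np.degrees(np.arctan2(R[1,0],R[0,0])))
E
```

```text
time: 5.35
tool_pos: [0.4327, -0.029, 0.2865]
tcp_rot: [-0.894, 1.608, -1.605]
wrist_force: [0.6, 0.0, -3.5]
width: 0.127
time: 6.6
tool_pos: [0.409, 0.0657, 0.2084]
tcp_rot: [-0.622, 1.845, -1.846]
wrist_force: [0.2, -0.3, -3.7]
width: 0.128
[0.40882795 0.06562633 0.20812271] 6.7 10.883793727278123 [ 0.1804695   0.22330346 -4.49580157] [0.01610594 0.0274399  0.00198559]
-142.6318189200814
```

View pics/w4.png

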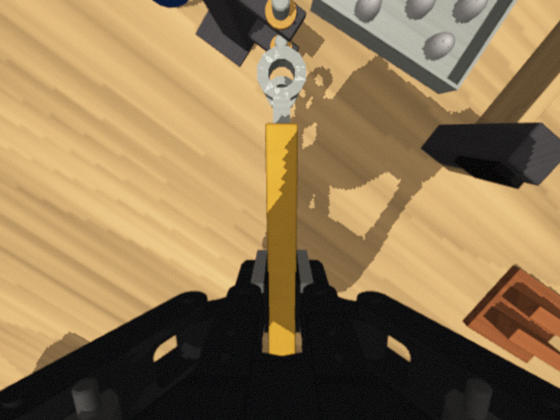

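View pics/s4.png

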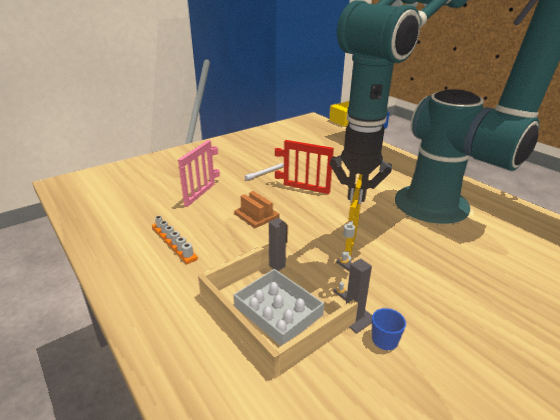

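Run:
```python
from h import *
crop('w4',230,0,335,135,5,'w4c'); crop('w3',230,20,335,145,5,'w3c')
```

```text
(no output)
```

View pics/w4c.png

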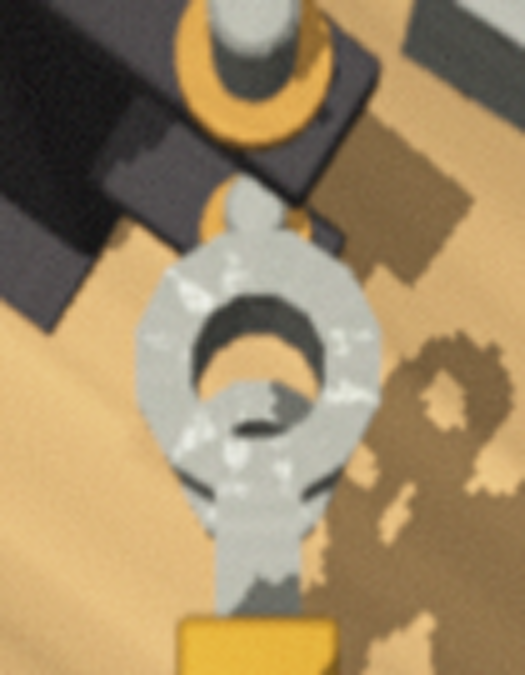

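View pics/w3c.png

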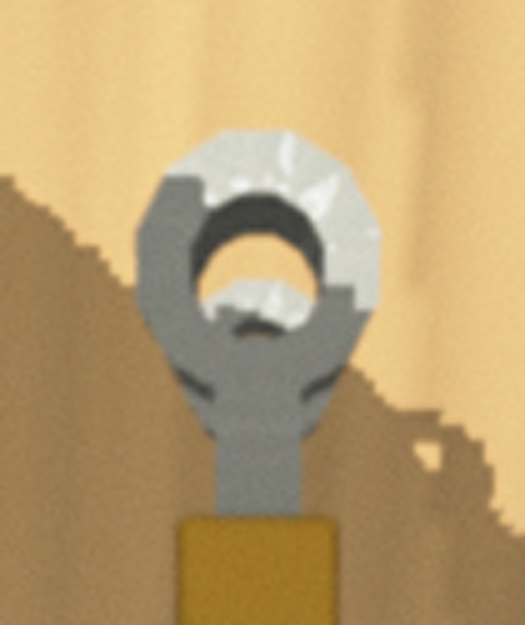

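```bash
cat > meas.py <<'E'
from h import *
def ringfit(c,pts,z,r):
    from scipy.optimize import least_squares
    P=np.array([atz(c,p,z)[:2] for p in pts])*1000
    o=least_squares(lambda q:np.linalg.norm(P-q[:2],axis=1)-r,P.mean(0)); return o.x,np.round(o.fun,2)
E
python3 - <<'E'
from meas import *
c=load('w4'); px=lambda u,v:(230+(u+.5)/5-.5,0+(v+.5)/5-.5)
s=np.array([.40883,.06563]); h=np.radians(-142.63); e=np.array([np.cos(h),np.sin(h)]); n=np.array([-e[1],e[0]])
for dz in (0,-.003):
    z=.1768+dz
    for nm,pts,r in (('outer',[(136,350),(381,350),(258,230),(170,272),(350,272)],11),('bore',[(192,355),(325,355),(258,295)],6)):
        q,f=ringfit(c,[px(*p) for p in pts],z,r); d=(q/1000-s)*1000; print(dz,nm,q,f,'tool along',d@e,d@n)
P,f=ringfit(c,[px(*p) for p in [(211,20),(300,20),(256,58)]],.141,5);print('upper pin',P,f)
P,f=ringfit(c,[px(*p) for p in [(226,200),(284,200),(255,177)]],.061,5);print('lower pin',P,f)
P,f=ringfit(c,[px(*p) for p in [(175,55),(333,55),(255,148)]],.125,9);print('upper disc',P,f)
E
```

```text
0 outer [482.21730916 121.44660196] [ 0.14  0.04 -0.05 -0.04  0.08] tool along -92.2017157665469 0.18387718073832482
0 bore [481.97204588 121.31999783] [ 0.08  0.08 -0.03] tool along -91.92995343132601 0.1356286513133122
-0.003 outer [482.83400875 121.91310361] [ 0.33  0.24 -0.11 -0.02  0.11] tool along -92.97497473894866 0.18744500528577382
-0.003 bore [482.47301921 121.70051146] [ 0.18  0.18 -0.05] tool along -92.5590497161743 0.1372927638599875
upper pin [514.64399488 146.67602334] [-0.05 -0.05  0.03]
lower pin [514.23785988 146.58317783] [-0.11 -0.11  0.08]
upper disc [514.4206058  146.74528392] [0.18 0.18 0.02]
```

```bash
python3 -m jog '[[4,3,0,0,5],[9,7,0,0,5],[14,11,0,0,5],[19,15,0,0,5],[24,19,0,0,5],[28,22,0,0,5],[31,24,0,0,5],[32,25,0,0,5],[32,25,0,0,5],[32,25,0,0,5]]'
python3 - <<'E'
from h import *
c=save('wrist','w5')
s=bot.read_state(); print(s['tool_pos'],s['time'],s['width']*85.4,s['wrist_force'],s['torque'])
crop('w5',225,20,340,135,5,'w5c')
save('side','d5');crop('d5',200,100,320,220,5,'d5c')
E
```

```text
time: 7.95
tool_pos: [0.4401, 0.0905, 0.2073]
tcp_rot: [-0.624, 1.846, -1.846]
wrist_force: [0.3, 0.3, -4.3]
width: 0.129
[0.44012513 0.09051773 0.20726906] 8.0 11.115875047123012 [ 0.07792209  0.42608824 -3.7580342 ] [ 0.00997224 -0.01346407  0.01113289]
```

View pics/w5c.png

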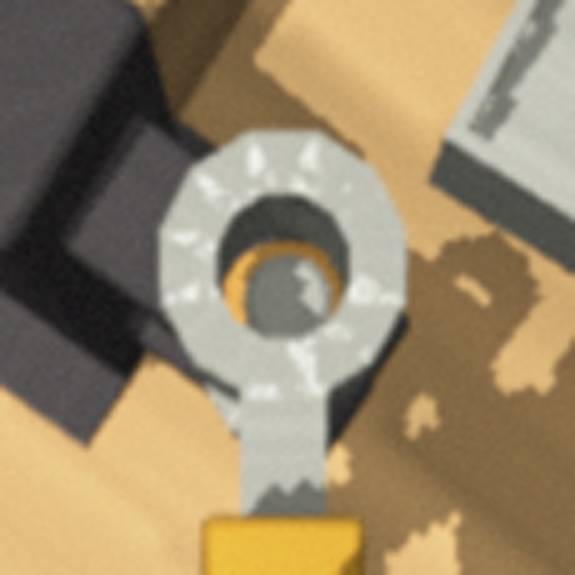

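View pics/d5c.png

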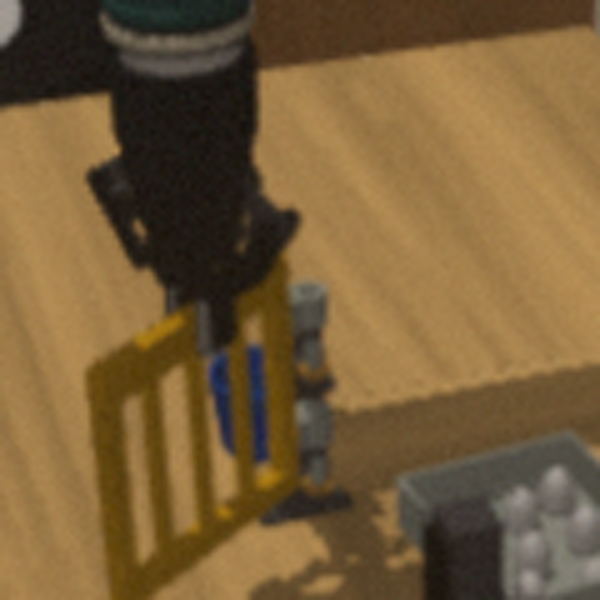

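Run:
```python
from meas import *
c=load('w5'); px=lambda u,v:(225+(u+.5)/5-.5,20+(v+.5)/5-.5)
a,f=ringfit(c,[px(*p) for p in [(217,260),(350,262),(283,196)]],.176,6);print(a,f)
a2,f=ringfit(c,[px(*p) for p in [(159,250),(407,255),(190,168),(374,168),(282,128)]],.176,11);print(a2,f)
P,f=ringfit(c,[px(*p) for p in [(244,292),(331,292),(287,253),(255,267),(318,267)]],.141,5);print(P,f)
print('shift',P-a,P-a2)
for z in(.173,.179): print(ringfit(c,[px(*p) for p in [(217,260),(350,262),(283,196)]],z,6))
```

```text
[512.83154438 146.08154151] [ 0.01  0.01 -0.  ]
[513.32489831 146.54923386] [ 0.13  0.18  0.17  0.1  -0.2 ]
[514.80103511 147.0789031 ] [-0.08 -0.01  0.01  0.06 -0.05]
shift [1.96949073 0.99736158] [1.4761368  0.52966924]
(array([513.32030205, 146.45422799]), array([ 0.12,  0.12, -0.02]))
(array([512.33561187, 145.70362007]), array([-0.09, -0.09,  0.02]))
```

```bash
python3 -m jog '[[1,0.5,-1,0,5],[1.7,0.8,-3,0,5],[1.7,0.8,-5,0,5],[1.7,0.8,-7,0,5],[1.7,0.8,-9,0,5],[1.7,0.8,-11,0,5],[1.7,0.8,-12,0,5],[1.7,0.8,-13,0,5],[1.7,0.8,-13,0,5],[1.7,0.8,-13,0,5]]'
python3 - <<'E'
from h import *
c=save('wrist','w6')
s=bot.read_state(); print(s['tool_pos'],s['time'],s['width']*85.4,s['wrist_force'],s['torque'])
crop('w6',225,20,340,135,5,'w6c')
E
```

```text
time: 9.3
tool_pos: [0.442, 0.0914, 0.1943]
tcp_rot: [-0.624, 1.846, -1.846]
wrist_force: [-0.3, -0.7, -3.6]
width: 0.13
[0.4420404  0.09142358 0.1943858 ] 9.35 10.974774413873911 [-1.1046916   0.16352854 -3.67935454] [-0.04550545  0.01321394  0.00796786]
```

View pics/w6c.png

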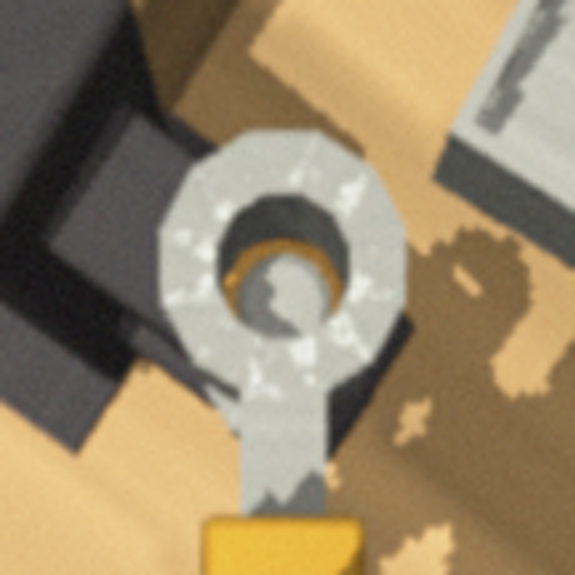

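Run:
```python
from meas import *
c=load('w6'); px=lambda u,v:(225+(u+.5)/5-.5,20+(v+.5)/5-.5)
Z=.1944-.1313
a,f=ringfit(c,[px(*p) for p in [(217,260),(350,262),(283,196)]],Z+.1,6);print(a,f)
a2,f=ringfit(c,[px(*p) for p in [(159,250),(407,255),(190,168),(374,168),(282,128)]],Z+.1,11);print(a2,f)
a3,f=ringfit(c,[px(*p) for p in [(283,240)]],Z+.08,0);print('wall edge bottom',a3,f)
for v in (250,253,256):
  P,f=ringfit(c,[px(*p) for p in [(237,292),(330,292),(284,v)]],.141,5);print(P,f,'shift',P-a,P-a2)
h=np.radians(-142.6);e=np.array([np.cos(h),np.sin(h)]);print(e,(P-a)@e,(P-a)@np.array([-e[1],e[0]]))
```

```text
[514.74566083 146.99117948] [ 0.01  0.01 -0.  ]
[515.24043576 147.4599138 ] [ 0.13  0.18  0.17  0.1  -0.21]
wall edge bottom [519.39684254 150.60918152] [0.]
[514.97180107 147.16067726] [-0.07 -0.07  0.03] shift [0.22614024 0.16949778] [-0.26863469 -0.29923654]
[514.76429185 147.00202706] [-0.01 -0.01  0.01] shift [0.01863102 0.01084758] [-0.47614391 -0.45788674]
[514.56948184 146.85322677] [ 0.06  0.06 -0.03] shift [-0.17617899 -0.13795271] [-0.67095392 -0.60668703]
[-0.79441462 -0.60737584] 0.2237483082808168 0.002584785410005756
```

```bash
python3 -m jog '[[0,0,-1,0,5],[0,0,-1.5,0,5],[0,0,-2,0,5],[0,0,-2.5,0,5],[0,0,-3,0,5],[0,0,-3.5,0,5],[0,0,-4,0,5],[0,0,-4,0,5],[0,0,-4,0,5],[0,0,-4,0,5]]'
python3 - <<'E'
from h import *
s=bot.read_state(); print(s['tool_pos'],s['time'],s['wrist_force'],s['torque'])
E
```

```text
time: 10.6
tool_pos: [0.442, 0.0914, 0.1903]
tcp_rot: [-0.624, 1.846, -1.846]
wrist_force: [-0.1, -0.3, -4.2]
width: 0.127
[0.44198433 0.09140719 0.19031226] 10.6 [-0.11978432 -0.26100248 -4.20621712] [-0.01171195 -0.01893485 -0.02386692]
```

```bash
python3 -m jog '[[0,0,-1,0,5],[0,0,-2,0,5],[0,0,-3,0,5],[0,0,-4,0,5],[0,0,-5,0,5],[0,0,-6,0,5],[0,0,-7,0,5],[0,0,-8,0,5],[0,0,-8,0,5],[0,0,-8,0,5]]'
python3 - <<'E'
from h import *
s=bot.read_state(); print(s['tool_pos'],s['time'],s['wrist_force'],s['torque'])
E
```

```text
time: 11.85
tool_pos: [0.442, 0.0914, 0.1823]
tcp_rot: [-0.624, 1.846, -1.846]
wrist_force: [0.0, -0.5, -3.5]
width: 0.127
[0.44198071 0.09141516 0.18228639] 11.85 [ 0.02735085 -0.50821137 -3.45930408] [ 0.06491315  0.00895086 -0.00376468]
```

```bash
python3 -m jog '[[0,0,-1,0,5],[0,0,-2,0,5],[0,0,-3,0,5],[0,0,-3.5,0,5],[0,0,-4,0,5],[0,0,-4.5,0,5],[0,0,-5,0,5],[0,0,-5,0,5],[0,0,-5,0,5],[0,0,-5,0,5]]'
python3 - <<'E'
from h import *
s=bot.read_state(); print(s['tool_pos'],s['time'],s['wrist_force'],s['torque'])
E
```

```text
time: 13.1
tool_pos: [0.442, 0.0914, 0.1773]
tcp_rot: [-0.624, 1.846, -1.846]
wrist_force: [0.1, 0.4, -3.9]
width: 0.128
[0.44199164 0.09140497 0.17731551] 13.1 [ 0.0984159   0.43707875 -3.91247814] [0.01619796 0.00576636 0.03371772]
```

```bash
python3 -m jog '[[0,0,-0.3,0,5],[0,0,-0.6,0,5],[0,0,-0.8,0,5],[0,0,-1,0,5],[0,0,-1.2,0,5],[0,0,-1.4,0,5],[0,0,-1.5,0,5],[0,0,-1.5,0,5],[0,0,-1.5,0,5],[0,0,-1.5,0,5]]'
python3 - <<'E'
from h import *
s=bot.read_state(); print(s['tool_pos'],s['time'],s['wrist_force'],s['torque'])
E
```

```text
time: 14.35
tool_pos: [0.4421, 0.0914, 0.176]
tcp_rot: [-0.624, 1.846, -1.846]
wrist_force: [-0.1, -0.9, -2.7]
width: 0.127
[0.44213759 0.09144537 0.17595359] 14.35 [-0.05695017 -0.94295902 -2.70165106] [ 0.04545872 -0.10206452 -0.01326516]
```

```bash
python3 -m jog '[[0,0,-0.2,0,5],[0,0,-0.4,0,5],[0,0,-0.5,0,5],[0,0,-0.6,0,5],[0,0,-0.8,0,5],[0,0,-0.8,0,5],[0,0,-0.8,0,5],[0,0,-0.8,0,5],[0,0,-0.8,0,5],[0,0,-0.8,0,5]]'
python3 - <<'E'
from h import *
save('wrist','w7');save('scene','s7')
s=bot.read_state(); print(s['tool_pos'],s['time'],s['wrist_force'],s['torque'])
crop('w7',215,10,350,145,5,'w7c')
crop('s7',300,150,400,320,4,'s7c')
E
```

```text
time: 15.6
tool_pos: [0.4422, 0.0914, 0.1755]
tcp_rot: [-0.624, 1.846, -1.846]
wrist_force: [-2.5, -2.2, 5.6]
width: 0.132
[0.44220482 0.09136232 0.17549311] 15.7 [-2.27395635 -0.91172964  5.58444243] [0.10543088 0.03065771 0.02490532]
```

View pics/w7c.png

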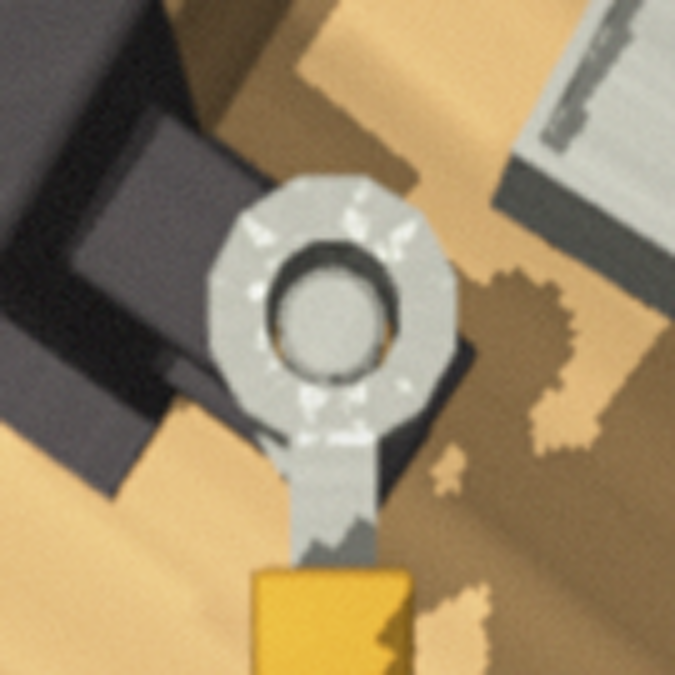

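View pics/s7c.png

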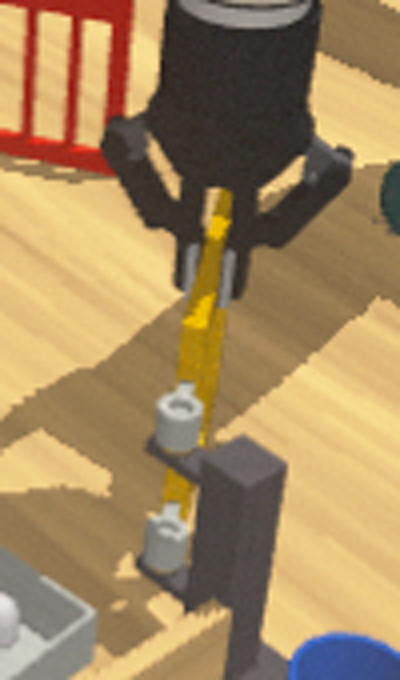

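```bash
python3 -m jog '[[0,0,0,0,12],[0,0,0,0,16],[0,0,0,0,20],[0,0,0,0,24],[0,0,0,0,24],[0,0,1,0,24],[0,0,2,0,24],[0,0,3,0,24],[0,0,3,0,24],[0,0,3,0,24]]' 20
python3 - <<'E'
from h import *
save('wrist','w8');save('scene','s8')
s=bot.read_state(); print(s['tool_pos'],s['time'],s['wrist_force'],s['torque'],s['width']*85.4)
A=np.array([514.75,147.0]);p=s['tool_pos'][:2]*1000;r=p-A
for d in range(0,66,3):
    a=np.radians(d);R=np.array([[np.cos(a),-np.sin(a)],[np.sin(a),np.cos(a)]]); print(d,np.round(R@r-r,1))
E
```

```text
time: 16.95
tool_pos: [0.442, 0.0914, 0.178]
tcp_rot: [-0.624, 1.846, -1.846]
wrist_force: [0.3, -0.6, -0.2]
width: 0.286
[0.44191761 0.09138093 0.17793509] 17.05 [0.15104785 0.66078999 1.21608968] [-0.06613325  0.00316054  0.00718148] 24.165674467653893
0 [0. 0.]
3 [ 3.  -3.7]
6 [ 6.2 -7.3]
9 [  9.6 -10.7]
12 [ 13.2 -13.9]
15 [ 16.9 -17. ]
18 [ 20.8 -19.8]
21 [ 24.8 -22.4]
24 [ 28.9 -24.8]
27 [ 33.2 -27. ]
30 [ 37.6 -29. ]
33 [ 42.  -30.7]
36 [ 46.6 -32.2]
39 [ 51.2 -33.4]
42 [ 55.9 -34.4]
45 [ 60.7 -35.2]
48 [ 65.4 -35.7]
51 [ 70.2 -36. ]
54 [ 75. -36.]
57 [ 79.8 -35.8]
60 [ 84.6 -35.3]
63 [ 89.3 -34.5]
```

View pics/w8.png

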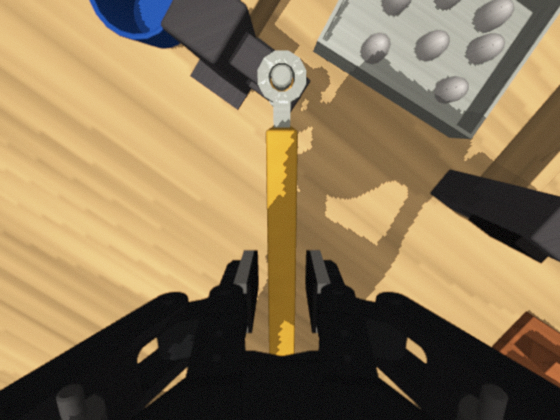

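```bash
python3 -m jog '[[1.5,-1.9,0,1.5,24],[4,-4.9,0,4,24],[7.3,-8.5,0,7,24],[10.8,-11.8,0,10,24],[14.4,-15,0,13,24],[18.2,-18,0,16,24],[22.1,-20.7,0,19,24],[26.2,-23.2,0,22,24],[30.3,-25.6,0,25,24],[34.6,-27.7,0,28,24]]'
python3 - <<'E'
from h import *
save('wrist','w9')
s=bot.read_state(); print(s['tool_pos'],s['time'],s['wrist_force'],s['torque'],s['width']*85.4)
E
```

```text
time: 18.3
tool_pos: [0.4767, 0.0635, 0.1779]
tcp_rot: [-0.976, 1.517, -1.517]
wrist_force: [-0.4, -0.2, 0.2]
width: 0.284
[0.477306   0.06331627 0.17802546] 18.35 [ 1.09626811 -1.01892995 -0.58947361] [ 0.02600286 -0.00386112  0.03897499] 24.26727312206462
```

View pics/w9.png

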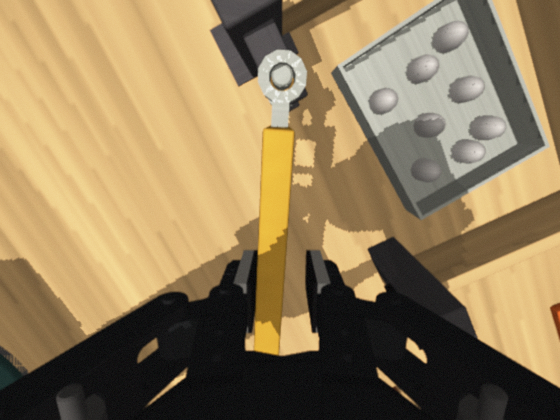

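```bash
python3 -m jog '[[3,-1.3,0,2,24],[5.9,-2.4,0,4,24],[8.9,-3.5,0,6,24],[12,-4.5,0,8,24],[15.1,-5.3,0,10,24],[18.2,-6.1,0,12,24],[21.3,-6.7,0,14,24],[24.5,-7.2,0,16,24],[27.6,-7.7,0,18,24],[30.8,-8,0,20,24]]'
python3 - <<'E'
from h import *
c=save('wrist','w10')
s=bot.read_state(); print(s['tool_pos'],s['time'],s['wrist_force'],s['torque'],s['width']*85.4)
E
```

```text
time: 19.6
tool_pos: [0.5076, 0.0557, 0.178]
tcp_rot: [-1.171, 1.267, -1.267]
wrist_force: [-0.1, -0.0, 0.8]
width: 0.279
[0.50800997 0.05565104 0.17806744] 19.65 [ 1.84093369  0.15393    -0.09526309] [0.03252139 0.0032363  0.01271236] 23.89019324784162
```

View pics/w10.png

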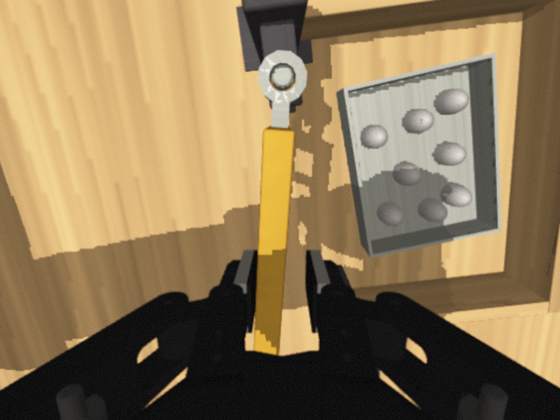

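```bash
python3 -m jog '[[1.6,-0.1,0,1,24],[3.2,-0.2,0,2,24],[4.8,-0.3,0,3,24],[6.4,-0.3,0,4,24],[8,-0.3,0,5,24],[9.6,-0.3,0,6,24],[10.9,-0.3,0,6.8,24],[12,-0.2,0,7.5,24],[12.8,-0.2,0,8,24],[12.8,-0.2,0,8,24]]'
python3 - <<'E'
from h import *
c=save('wrist','w11');save('scene','s11')
s=bot.read_state(); print(s['tool_pos'],s['time'],s['wrist_force'],s['torque'],s['width']*85.4)
crop('s11',240,190,380,330,4,'s11c')
# gate heading from rail left edge
z=.045+.134
for p,q in (((278.5,128.5),(266.5,353)),):
    a=atz(c,p,z);b=atz(c,q,z);print(np.degrees(np.arctan2(b[1]-a[1],b[0]-a[0])))
E
```

```text
time: 20.9
tool_pos: [0.5202, 0.0555, 0.178]
tcp_rot: [-1.237, 1.166, -1.166]
wrist_force: [0.8, -0.4, 0.2]
width: 0.282
[0.52018502 0.05551317 0.17800779] 21.0 [ 0.7285483   0.3281973  -0.01297689] [-0.00193985  0.0406344  -0.04548503] 23.7317450148675
-89.90243750719058
```

View pics/w11.png

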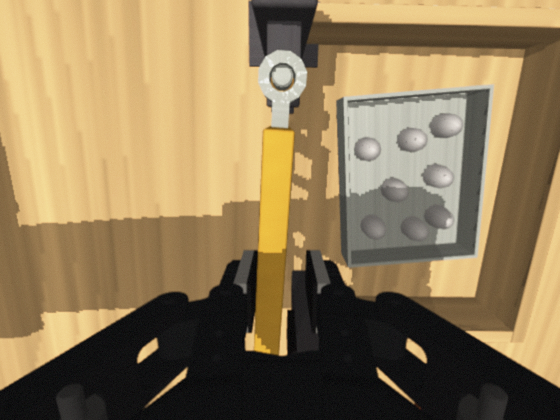

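View pics/s11c.png

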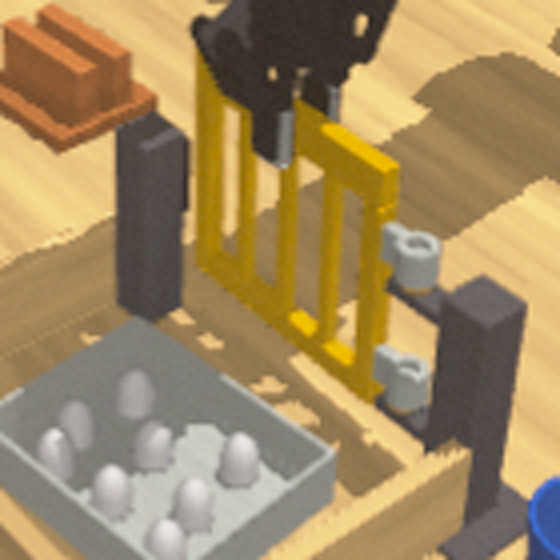

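```bash
python3 -m jog '[[0.6,0,0,0.4,24],[1.3,0,0,0.8,24],[1.9,0.1,0,1.2,24],[2.6,0.1,0,1.6,24],[3.2,0.1,0,2,24],[3.6,0.2,0,2.2,24],[3.9,0.2,0,2.4,24],[4.1,0.2,0,2.6,24],[4.1,0.2,0,2.6,24],[4.1,0.2,0,2.6,24]]'
python3 - <<'E'
from h import *
c=save('wrist','w12');save('scene','s12')
s=bot.read_state(); print(s['tool_pos'],s['time'],s['wrist_force'],s['torque'],s['width']*85.4)
crop('w12',230,50,340,370,2.4,'w12c')
E
```

```text
time: 22.25
tool_pos: [0.5243, 0.0557, 0.178]
tcp_rot: [-1.257, 1.132, -1.132]
wrist_force: [0.2, 0.0, -0.4]
width: 0.283
[0.52425928 0.05569991 0.17797738] 22.35 [-0.7745478  -0.51508669  0.83511947] [-0.0330998   0.01925559 -0.04720508] 23.924890329905733
```

View pics/w12c.png

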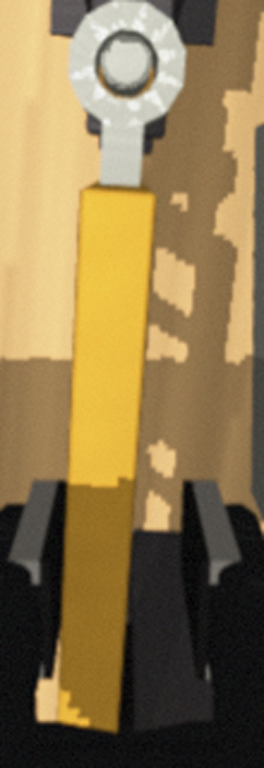

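```bash
python3 -m jog '[[0.3,0,0,0.2,24],[0.6,0,0,0.4,24],[1,0.1,0,0.6,24],[1.3,0.1,0,0.8,24],[1.6,0.1,0,1,24],[1.9,0.1,0,1.2,24],[2.1,0.1,0,1.3,24],[2.1,0.1,0,1.3,24],[2.1,0.1,0,1.3,24],[2.1,0.1,0,1.3,24]]'
python3 - <<'E'
from h import *
c=save('wrist','w13');save('side','d13')
s=bot.read_state(); print(s['tool_pos'],s['time'],s['wrist_force'],s['torque'],s['width']*85.4)
crop('w13',230,50,340,370,2.4,'w13c'); crop('d13',240,130,340,260,5,'d13c')
E
```

```text
time: 23.6
tool_pos: [0.5253, 0.0559, 0.1779]
tcp_rot: [-1.268, 1.117, -1.114]
wrist_force: [-6.2, 1.2, 4.8]
width: 0.28
[0.5253423  0.05594504 0.17792331] 23.7 [-6.06469354  0.49569972  3.88220032] [ 0.06701824  0.98703774 -0.09803965] 24.011335776804508
```

View pics/w13c.png

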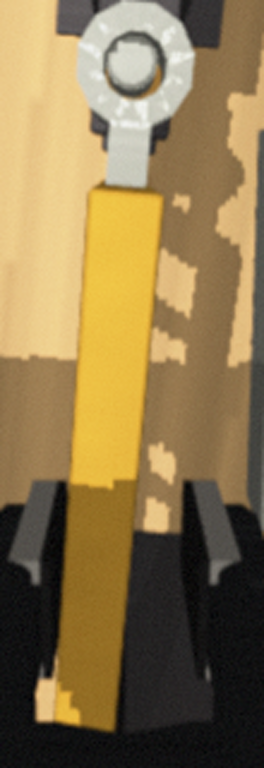

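View pics/d13c.png

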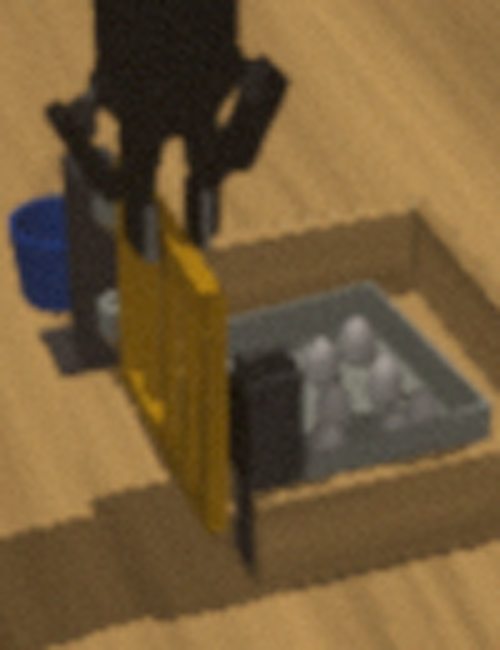

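```bash
python3 -m jog '[[-0.5,0,0,0,24],[-1,0,0,0,24],[-2,0,0,0,24],[-3,0,0,0,26],[-4,0,0,0,28],[-5,0,0,0,32],[-6,0,0,0,36],[-7,0,0,0,36],[-7,0,0,0,36],[-7,0,0,0,36]]'
python3 - <<'E'
from h import *
c=save('wrist','w14')
s=bot.read_state(); print(s['tool_pos'],s['time'],s['wrist_force'],s['torque'],s['width']*85.4)
E
```

```text
time: 24.95
tool_pos: [0.5194, 0.0558, 0.178]
tcp_rot: [-1.267, 1.115, -1.115]
wrist_force: [0.2, -0.1, 1.2]
width: 0.424
[0.51942265 0.05580917 0.17800644] 25.0 [ 1.14210817 -0.05030789 -0.15336864] [0.03399384 0.01153017 0.02928806] 36.176208880893554
```

View pics/w14.png

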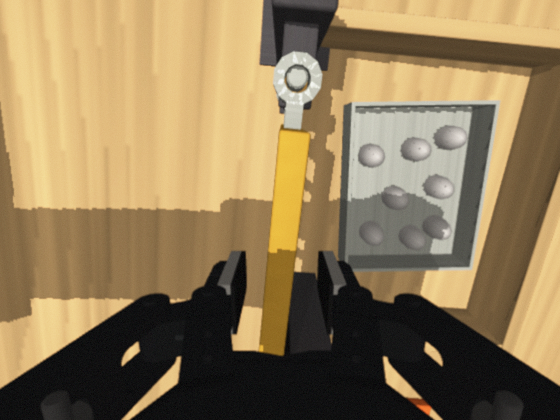

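```bash
python3 -m jog '[[0,0,3,0,36],[0,0,8,0,36],[0,0,15,0,36],[0,0,25,0,36],[0,0,40,0,36],[0,0,60,0,36],[0,0,80,0,36],[0,0,100,0,36],[0,0,100,0,36],[0,0,100,0,36]]'
python3 - <<'E'
from h import *
c=save('wrist','w15');save('scene','s15');save('side','d15')
s=bot.read_state(); print(s['tool_pos'],s['time'],s['wrist_force'])
crop('s15',230,190,390,330,4,'s15c'); crop('d15',230,130,350,250,4,'d15c')
E
```

```text
time: 26.25
tool_pos: [0.5191, 0.0558, 0.2778]
tcp_rot: [-1.267, 1.115, -1.115]
wrist_force: [-0.1, -1.0, -0.3]
width: 0.421
[0.51870044 0.05576012 0.27680981] 26.4 [ 0.24901548 -0.48519472  0.08165554]
```

View pics/w15.png

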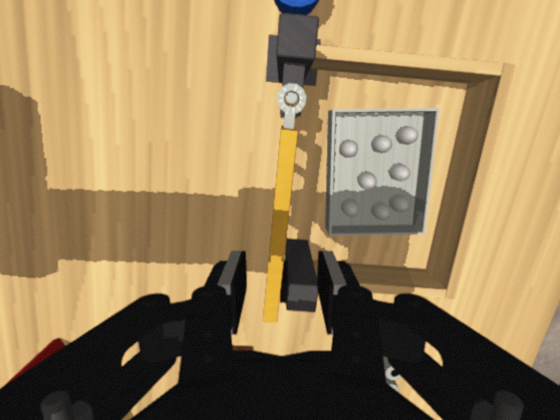

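View pics/s15c.png

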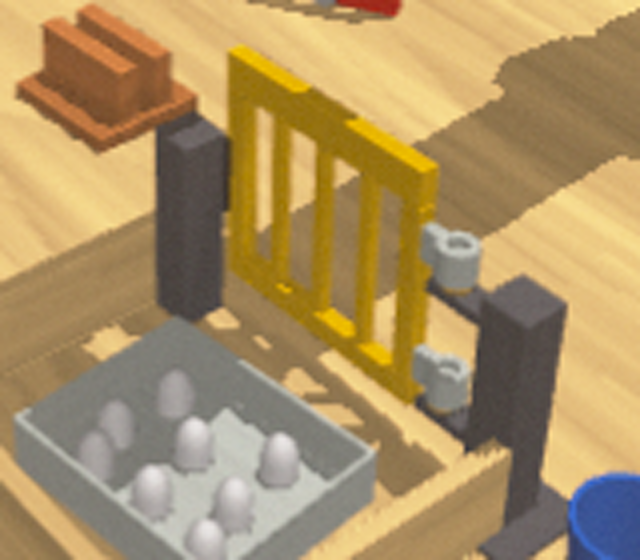

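View pics/d15c.png

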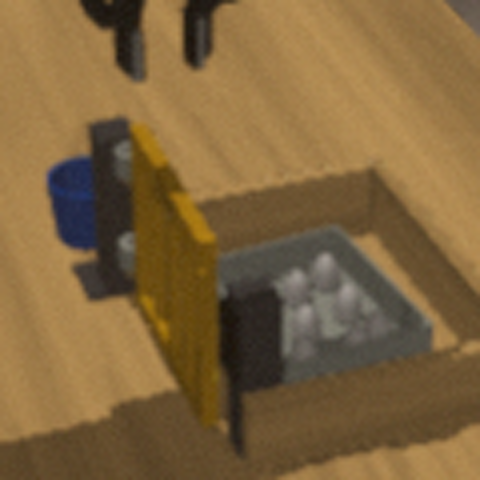

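Run:
```python
from meas import *
c=load('w15')
a=atz(c,(289.5,130),.179)*1000;b=atz(c,(272,321.5),.179)*1000
print(a,b,np.linalg.norm(a-b),np.degrees(np.arctan2(b[1]-a[1],b[0]-a[0])))
y=np.radians(2.7);m=np.array([515.3,143.9]);d=b[:2]-m
print('end in station',d@[np.cos(y),np.sin(y)],d@[-np.sin(y),np.cos(y)])
# keeper/walls yaw check: bay wall outer right edge top corners z .06
p=atz(c,(512,64),.06)*1000;q=atz(c,(449,290),.06)*1000;print(p,q,np.degrees(np.arctan2(q[1]-p[1],q[0]-p[0]))+90,np.linalg.norm(p-q))
print('knuckle',atz(c,(291.5,98),.145)*1000)
S0=load('scene0')['pixels'].astype(int);S1=load('s15')['pixels'].astype(int)
```

```text
[515.97946732 122.3786279  179.        ] [522.09842786 -29.2074992  179.        ] 151.70957652072528 -87.68844032684035
end in station -1.3635991268216858 -173.23557804137764
[733.46702144 214.93699632  60.        ] [739.49284316 -41.16904806  60.        ] 1.3478419228714955 256.176924206318
knuckle [515.20488509 146.08527952 145.        ]
```

```bash
python3 -m jog '[[0,0,20,0,36],[0,0,40,0,36],[0,0,40,0,36],[0,0,40,0,36],[0,0,40,0,36],[0,0,40,0,36],[0,0,40,0,36],[0,0,40,0,36],[0,0,40,0,36],[0,0,40,0,36]]'
python3 - <<'E'
from h import *
c=save('scene','s16'); a=load('s15')['pixels'].astype(int)[200:300,280:345];b=c['pixels'].astype(int)[200:300,280:345]
print(np.abs(a-b).mean(), np.abs(a-b).max(), bot.read_state()['wrist_force'])
bot.finish_job()
E
```

```text
time: 27.65
tool_pos: [0.5194, 0.0558, 0.318]
tcp_rot: [-1.267, 1.115, -1.115]
wrist_force: [1.2, 0.4, 0.3]
width: 0.421
3.0736923076923075 85 [ 0.14607144 -0.6376439  -0.27330761]
the job is handed in; nothing more can be done
```

The yellow gate is hung on both pins, shut against the bumper and released. I handed the job in at about 27.7 s of the 67 s allowed, and the hand-in reports no verdict.

- **Hanging:** I lifted the gate from the rack and found the true pin axis with the wrist camera by looking through the knuckle bore. It stood about 3 mm from the marked axis, towards the hinge post. I lowered the gate about 55° open. It slid on with no measurable side force, then the shoulders met it with about 10 N on the wrist sensor.
- **Shutting:** I opened the jaws to stand loosely around the rail, swung the gate slowly shut until the bumper pushed back with about 6 N, then backed off and rose clear.
- **Last checks:**
  - The gate's end measured about -1.4 mm from shut (x) and -173 mm along the leaf (y) in the station's frame. Both are inside the limits.
  - The arm had about zero wrist force and was clear above the gate.
  - The tray and cup looked undisturbed in the pictures, but I measured no displacement. I did not re-check the socket rail or extension bar at the end.
- **Disagreements:**
  - The station's yaw came out between 1.3° and 3.8° depending on the view. That moves the end figure by only a few millimetres, still within limits.
  - The rail measured 152 mm long against 156 mm.
  - The picture comparison for rest was inconclusive: the mean difference was about 3 grey levels with a peak of 85. I put this down to noise and the arm's moving shadow, but did not look at the image to confirm it.

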